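# Set the squeegee-roller pressure on a film processor rack through its access slot

### The arm

A 7-joint arm with a two-finger parallel gripper is mounted at the origin on the work surface. World frame = base frame: x ahead of the robot, y to its left, z up, the work surface at z = 0. Lengths are in m, angles in rad, forces in N, time in s.
With the tool pointing down it reaches from about 0.4 to 0.85 m from the base axis. Payload 10.4 kg.
Tool frame: the origin (TCP) lies at the very end of the fingers, on their centre line; the grasp point (between the pads) lies r.hold_point_z behind it (r.hold_point_z is the distance from the TCP to the grasp point, in m); z points along the fingers, y is the direction in which the jaws open and shut (so a half turn about z gives the same grasp; the last joint's range is limited). The gripper opens to 87 mm and grips with 3 to 60 N. Pads are 19 mm wide; open, the fingers measure 117 mm over their backs; the gripper's body (75 mm by 190 mm) begins 51 mm behind the grasp point.
Start: joints at [-1.216, 0.332, -0.065, 1.46, 0.022, 1.35, -0.088], TCP at [0.231, 0.581, 0.223] pointing down, gripper open.
Joint ranges: [-2.6, 2.6], [-0.5, 2.12], [-1.47, 1.34], [0.16, 2.42], [-1.27, 4.41], [0.06, 2.06], [-2.6, 2.6]. Speed limits (rad/s): [2.22, 2.22, 2.79, 2.79, 3.14, 3.14, 3.14].

### API

Orientations are given as a unit quaternion [x, y, z, w].
In Python, from bench import r gives the robot as it stands.
- The arm moves only by the tool send_rows, never from a script. Its argument "commands" is a list of rows, each a list of 7 numbers: the shift along the world's x, y, z normalised to -1 to 1, where 1 is 0.03 m, then the turn, a rotation vector about the world's x, y, z normalised to -1 to 1, where 1 is 5 degrees, then the gripper command: -1 is fully open, 1 is shut, values between are in proportion. In form: [[tx, ty, tz, ax, ay, az, jaw], ...]. A call has 1 to 10 rows; each row shifts and turns the pose as measured when the row begins; what a row does not reach is not made up. A row lasts 1/12 s, in which the tool goes at most 41.7 mm and 7.16 degrees, less where a joint would pass 70% of its speed; a pose out of reach is approached as far as the arm can. A call with a number of a shift or a turn outside -1 to 1 is refused whole. A call with a gripper value outside its range is refused whole. The fingers move at their own pace and stop on an object; "grip_force" is the grip in N (left out, the last holds). Time passes only in rows, so rows that do not move let the fingers close. It gives the time, the measured TCP pose, the force and the opening at its end, in the units of the state.
- r.read_state(): the state, without advancing time (a new reading comes with each control period).
- r.camera(name): name is "scene" or "side" or "wrist"; returns the picture (400x640x3 uint8, blue, green, red); there is no depth.
- r.calibration(name): a dict with "K" (3x3 intrinsics, pixels), "R" (3x3) and "t" (3): a world point X has camera coordinates R X + t; the wrist camera has in their place "mount" (4x4, takes a point from camera to tool coordinates, whose origin is the TCP and whose axes are the flange's). Camera axes: x right, y down, z forward; pixel columns grow to the right and rows downward; lengths in m; the calibration is good to about 2 mm. A picture is of the moment at which its call begins: read the wrist's pose just before it. calibration takes no time and is no camera call.
- r.close_job(): hands the job in, once; it reports no verdict.
The state is a dict: "time": time; "joint_positions": joint angles; "joint_vel": joint speeds; "joint_torque": joint torques, N m; "ee_pos": TCP position; "eef_rot": TCP orientation; "ft_force": force on the tool from outside, world axes, zero at the start; "torque": the same for the moment, N m; "width": finger opening in m.
Only numpy, scipy, OpenCV 4.12 (cv2) and the standard library are available. Lean on these libraries where they do the work, as an engineer would, in place of code of your own. Each camera call takes 0.05 s, during which the arm holds its last target.

### The job

Set the roller pressure on the film rack: take the adjusting spoon out of the tool block, reach its blade down through the narrow slot in the rack's cover and advance the star wheel one tooth at a time, the way the blue arrow points, until the green segment rests in the setting window, not past it. The wheel and cover are light parts: feel your way in, never press on them hard. Then stand the spoon back upright in an empty pocket of the tool block and let go, leaving the hex driver, the film cartridges and the tape roll where they are.

Things in the scene. Friction and masses are not known exactly. Their poses are not given: they have to be found in the camera images.
- rack: Squeegee-roller rack of a film processor, fixed to the bench. Origin on the bench under the star wheel; z up, y along the slot. Cream housing (x -42 to 42 mm, y -50 to 46 mm, flat cover top at z 83 mm) with clear front; on its -y side a grey roller frame (x -65 to 65 mm, y -51 to -244 mm, 105 mm high). On the cover: slot, blue arrow (towards +y), setting window (20 x 6 mm, at x 27 mm, y 0).
- slot (a point): Centre of the access slot's mouth in the cover's top face (rack x 0, y -1.9 mm, z 83 mm); axes as the rack's. The slot is 23.2 mm long along y (rack y -13.5 to 9.7 mm), 10 mm wide along x; cover 3 mm thick. Its +y end stops the blade before a second tooth can follow; then lift the blade clear of the teeth, go back and enter again.
- wheel_axis (a point): Nominal wheel centre, 39 mm below the cover top, axis x. 12 teeth 5.5 mm thick, 10 mm wide, tip radius 30 mm, hub radius 20 mm. At rest one tooth stands straight up, its tip 9 mm, the hub 19 mm below the cover's top. But the wheel's bracket is clamped in slotted holes: it all stands up to 5.5 mm either way along y and 3.5 mm up or down (not measured: feel for the gap behind the tooth and for the hub).
- star_wheel (a joint): Wheel angle, rad, growing as its top moves to rack +y (arrow); 0.5236 a tooth. A spring detent rests it at whole teeth. Starts at 1, 2 (window white) or 3 (yellow); 4 (2.094) is green, 5 red. The blade, in the gap behind the upright tooth, pushes it on with about 5 N at its tip; half a tooth on the wheel snaps over to the next rest (fully once the blade is lifted clear).
- tool_block: Grey plastic block, 150 x 60 x 55 mm (x, y, z), fixed to the bench; origin at the centre of its underside. Two upright pockets in its top, at x -36 and +36 mm.
- tool_block_hole0 (a point): Mouth centre of the pocket at the block's x -36 mm, on its top (z 55 mm). Rectangular, 14 mm along x by 10 mm along y, right through the block.
- tool_block_hole1 (a point): Mouth centre of the like pocket at x +36 mm. The spoon starts in one of the two, the hex driver in the other.
- spoon: Adjusting spoon standing blade-down in a pocket, about 120 g. Origin at the underside of its collar, which rests on the block's top; z up the handle. Below: flat steel blade 42 mm long, 8 mm wide along x and 3.5 mm thick along y. Collar 28 x 20 x 5 mm. Above it a wooden handle 24 mm along x, 16 mm along y, from 5 to 62 mm above the origin.
- spoon_grip (a point): Centre of the spoon's handle, 32 mm above the collar's underside and 74 mm above the blade's tip; grasp here from above across the 16 mm (y). Axes as the spoon's.
- blade_tip (a point): Middle of the blade's lower end, 42 mm below the collar's underside. To enter the slot the blade's width (spoon x) lies along the slot's width (rack x), so the spoon's y along the rack's y (either way round).
- driver_mid (a point): Hex driver with round blue handle (20 mm thick, 58 mm high), standing in the other pocket; half-way up its handle. Leave alone.
- cartridge_a_mid (a point): 35 mm film cartridge, yellow, upright, 25 mm across, 51 mm high; half-way up. Leave alone.
- cartridge_b_mid (a point): 35 mm film cartridge, green, likewise. Leave alone.
- tape_mid (a point): Roll of yellow splicing tape lying flat, 84 mm across, 20 mm high; its centre. Leave alone.
Mind the look-alikes: they are no part of the job. Of the things like the spoon, leave any that is yellow; of the rest the smaller one is meant.

How it is judged:
On the way, in this order (a step that is already met when the one before it is completed fails the run):
1. the blade of the adjusting spoon is down through the access slot, against the star wheel (z of blade_tip in the frame of slot below -0.01 m and x of blade_tip in the frame of slot between -0.006 and 0.006 m and y of blade_tip in the frame of slot between -0.013 and 0.013 m), for 0.1 s.
2. the green segment stands in the setting window (value of joint star_wheel between 1.944 and 2.244 rad), for 0.2 s.
At the end, for the whole second after the job is handed in: the green segment rests in the setting window (star wheel within 0.15 rad of four teeth, 2.094); the spoon stands in one of the two pockets, its collar within 8 mm of the pocket's mouth, within 0.12 rad of upright, and at rest; the driver, cartridges and tape roll are where they were (all of step 2 and (distance between spoon and tool_block_hole0 below 0.008 m or distance between spoon and tool_block_hole1 below 0.008 m) and angle between spoon's own z axis and vertical below 0.12 rad and linear speed of spoon below 0.02 m/s); the robot touches nothing.
It fails at once if the spoon presses on the rack (cover, slot edge or star wheel) with more than 20 N (contact force between spoon and rack above 20 N).
It fails at once if the setting is driven past green (value of joint star_wheel above 2.43 rad).
It fails at once if the hex driver, a film cartridge or the tape roll is moved by more than 15 mm (distance of any of driver_mid, cartridge_a_mid, cartridge_b_mid, tape_mid from where it was at the start of the episode above 0.015 m).
It also fails if it takes over 72 s, if anything falls off the work surface, if the arm or the gripper's body presses on something with over 40 N, if the wrist force passes 120 N, or if a joint passes its speed limit or range.

## Working session

There is one attempt and no reset: what is moved stays moved. The work goes in short steps, Python scripts to look and compute and a tool call to move; the robot and the scene stay as the last step left them, time stands still between calls to the robot, and variables do not carry over. Pictures are saved under pics/ and viewed, and the job is handed in when it is done.

Besides the shell and the picture viewer there is one more tool, called as name([rows], argument=value, ...), one row to a line, values as JSON. send_rows: Moves the arm, as the interface text tells. Scaled input: -1 to 1 covers 0.03 m each way for a shift and 5 degrees each way for a turn. Its arguments: {"type":"object","properties":{"commands":{"type":"array"},"grip_force":{"type":"number"}},"required":["commands"]}

```bash
mkdir -p pics; ls
cat > h.py <<'E'
import numpy as np, cv2
from bench import r
def snap(n,f):
    im=r.camera(n); im=np.array(im); cv2.imwrite('pics/'+f,im); return im
E
python3 - <<'E'
from h import *
s=r.read_state()
for k,v in s.items(): print(k,np.round(v,4))
print(r.hold_point_z)
for n in ['scene','side','wrist']:
    c=r.calibration(n)
    for k,v in c.items(): print(n,k,np.round(v,4).tolist())
    snap(n,n+'0.png')
E
```

```text
pics
time 0.0
joint_positions [-1.2156  0.3329 -0.0647  1.461   0.0216  1.3499 -0.0885]
joint_vel [ 0.0003 -0.0004  0.     -0.0011  0.0013  0.0006 -0.0014]
joint_torque [-1.00000e-04 -6.23266e+01  2.47000e-02 -3.89894e+01 -6.13000e-02
  4.01000e-02  2.00000e-04]
ee_pos [0.2304 0.5805 0.2217]
eef_rot [ 1.878e-01  9.822e-01 -7.000e-04 -1.000e-04]
ft_force [ 0.1538 -0.5526  1.0637]
torque [-0.0265 -0.0223  0.0141]
width 0.087
0.0187
scene K [[383.6811, 0.0, 317.595], [0.0, 383.6811, 202.1783], [0.0, 0.0, 1.0]]
scene R [[-0.7932, 0.6086, 0.0226], [0.3771, 0.5199, -0.7664], [-0.4782, -0.5994, -0.6419]]
scene t [0.3794, -0.1938, 1.2692]
side K [[502.2084, 0.0, 330.0588], [0.0, 502.2084, 203.5012], [0.0, 0.0, 1.0]]
side R [[0.9815, -0.1914, 0.004], [-0.1119, -0.5909, -0.7989], [0.1553, 0.7837, -0.6014]]
side t [-0.5274, 0.1563, 1.0371]
wrist K [[327.3104, 0.0, 316.457], [0.0, 327.3104, 195.5179], [0.0, 0.0, 1.0]]
wrist mount [[-0.0008, -0.9694, -0.2456, 0.0681], [1.0, -0.0008, -0.0001, -0.0003], [-0.0001, -0.2456, 0.9694, -0.1633], [0.0, 0.0, 0.0, 1.0]]
```

View pics/scene0.png

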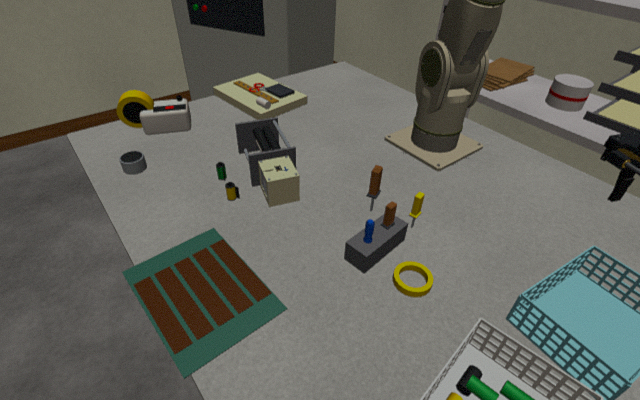

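View pics/side0.png

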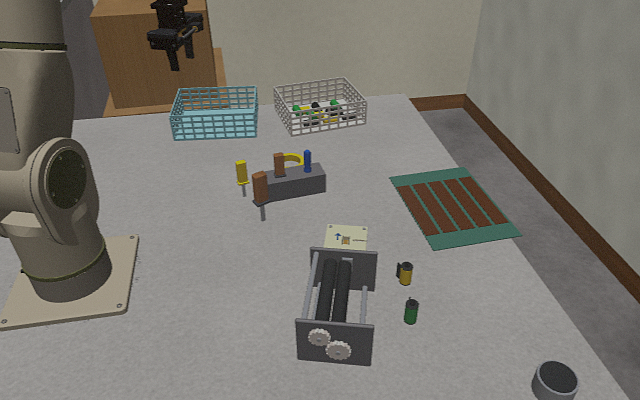

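View pics/wrist0.png

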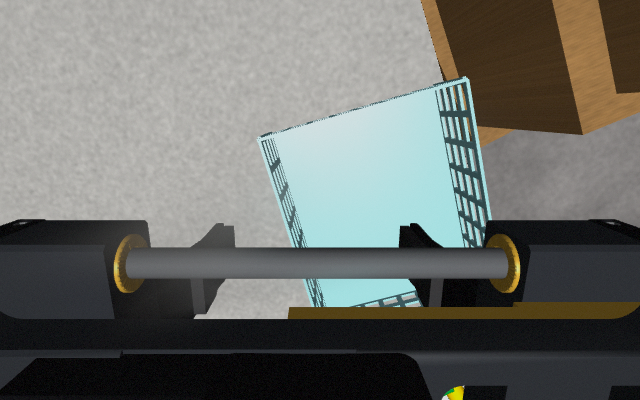

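Run:
```python
import cv2
a=cv2.imread('pics/scene0.png')[150:310,330:450]; b=cv2.imread('pics/side0.png')[140:260,220:390]
cv2.imwrite('pics/c1.png',cv2.resize(a,None,fx=3.6,fy=3.6,interpolation=cv2.INTER_CUBIC))
cv2.imwrite('pics/c2.png',cv2.resize(b,None,fx=4.5,fy=4.5,interpolation=cv2.INTER_CUBIC))
a=cv2.imread('pics/scene0.png')[110:220,200:320]
cv2.imwrite('pics/c3.png',cv2.resize(a,None,fx=5,fy=5,interpolation=cv2.INTER_CUBIC))
```

```text
(no output)
```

View pics/c1.png

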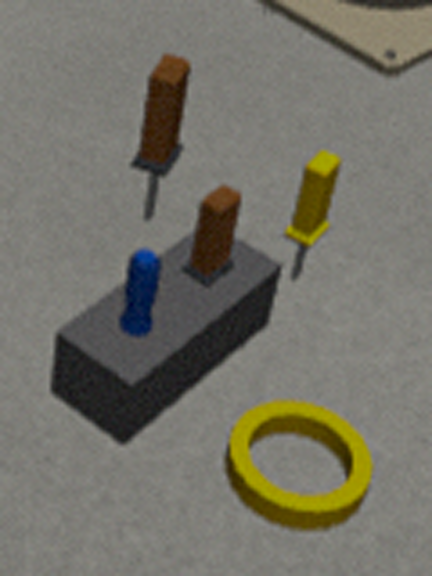

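View pics/c2.png

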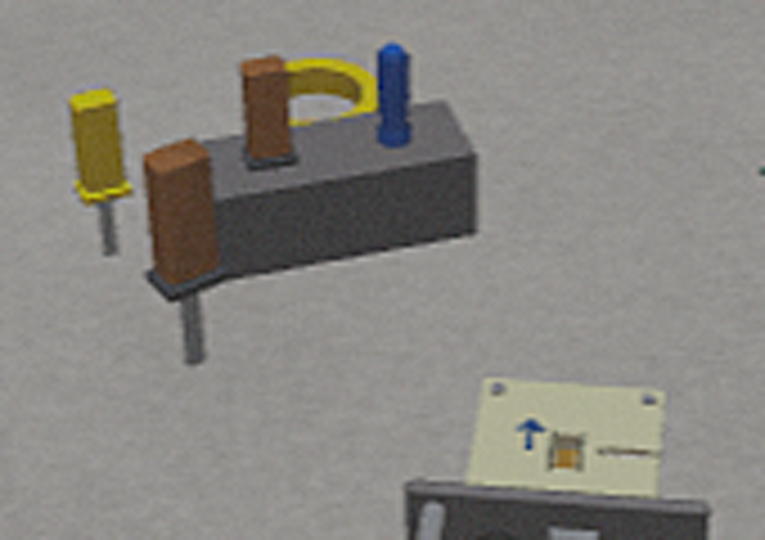

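View pics/c3.png

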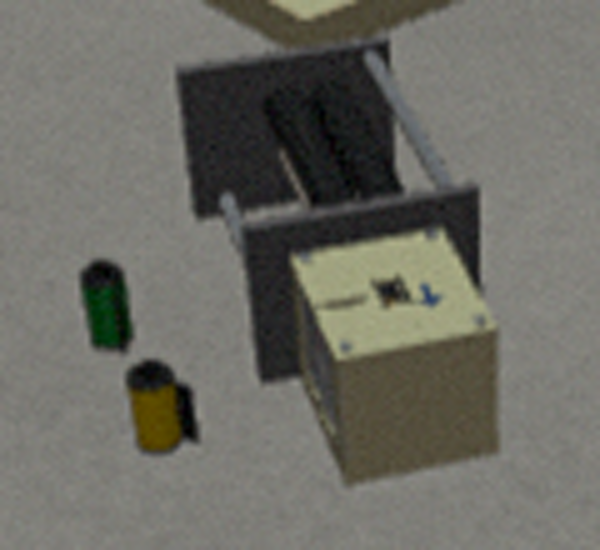

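```bash
cat >> h.py <<'E'
def ray(n,u,v):
    c=r.calibration(n); d=np.linalg.inv(c['K'])@[u,v,1]; R=np.array(c['R']); return -R.T@c['t'], R.T@d
def plane(n,u,v,z):
    o,d=ray(n,u,v); return o+d*(z-o[2])/d[2]
from scipy.spatial.transform import Rotation as Rn
def wray(u,v,s):
    c=r.calibration('wrist'); M=np.array(c['mount']); d=np.linalg.inv(c['K'])@[u,v,1]
    A=Rn.from_quat(s['eef_rot']).as_matrix()
    return np.array(s['ee_pos'])+A@M[:3,3], A@M[:3,:3]@d
def wplane(u,v,z,s):
    o,d=wray(u,v,s); return o+d*(z-o[2])/d[2]
def wproj(X,s):
    c=r.calibration('wrist'); M=np.array(c['mount']); A=Rn.from_quat(s['eef_rot']).as_matrix()
    p=A.T@(np.array(X)-s['ee_pos']); p=M[:3,:3].T@(p-M[:3,3]); q=c['K']@p; return q[:2]/q[2]
E
python3 - <<'E'
from h import *
def S(u,v,z): return np.round(plane('scene',330+u/3.6,150+v/3.6,z),4)
def D(u,v,z): return np.round(plane('side',220+u/4.5,140+v/4.5,z),4)
def C(u,v,z): return np.round(plane('scene',200+u/5,110+v/5,z),4)
print('spoon top',S(222,193,.117),D(264,64,.117))
print('driver top',S(144,255,.113),D(392,48,.113))
print('block S',[S(*p,.055).tolist() for p in[(57,333),(128,382),(280,268)]])
print('block D',[D(*p,.055).tolist() for p in[(445,102),(475,153),(215,198)]])
print('cover S',[C(*p,.083).tolist() for p in[(292,257),(447,232),(495,327),(345,357)]])
print('cover D',[D(*p,.083).tolist() for p in[(486,380),(664,390),(566,452),(627,452)]])
print('slot S',C(391,291,.083),'win',C(335,302,.083))
print('big brown base', S(150,215,0),D(194,362,0),'yellow',S(297,277,0),D(110,253,0))
print('tape',D(322,90,.02),S(303,455,.02))
E
```

```text
spoon top [0.4492 0.2255 0.117 ] [0.4538 0.2214 0.117 ]
driver top [0.5233 0.2351 0.113 ] [0.5247 0.2317 0.113 ]
block S [[0.5655, 0.2126, 0.055], [0.5579, 0.2673, 0.055], [0.4123, 0.2536, 0.055]]
block D [[0.5589, 0.2627, 0.055], [0.5661, 0.2076, 0.055], [0.4203, 0.1906, 0.055]]
cover S [[0.5776, -0.1321, 0.083], [0.4971, -0.1043, 0.083], [0.5267, -0.0177, 0.083], [0.6017, -0.0405, 0.083]]
cover D [[0.5283, -0.022, 0.083], [0.6079, -0.0446, 0.083], [0.5539, -0.0786, 0.083], [0.5808, -0.0837, 0.083]]
slot S [ 0.5521 -0.0751  0.083 ] win [ 0.5808 -0.0836  0.083 ]
big brown base [0.395  0.1243 0.    ] [0.3988 0.1208 0.    ] yellow [0.3576 0.2324 0.    ] [0.3609 0.2273 0.    ]
tape [0.4972 0.3444 0.02  ] [0.4893 0.3497 0.02  ]
```

send_rows([
  [0.3,-0.5,0,0,0,0.5,-1],
  [0.61,-0.98,0,0,0,0.5,-1],
  [0.61,-0.98,0,0,0,0.5,-1],
  [0.61,-0.98,0,0,0,0.5,-1],
  [0.61,-0.98,0,0,0,0.5,-1],
  [0.61,-0.98,0,0,0,0.5,-1],
  [0.61,-0.98,0,0,0,0.5,-1],
  [0.61,-0.98,0,0,0,0.5,-1],
  [0.61,-0.98,0,0,0,0.5,-1],
  [0.61,-0.98,0,0,0,0.5,-1],
])

```text
time: 0.98
ee_pos: [0.4006, 0.293, 0.2178]
eef_rot: [-0.046, 0.999, -0.002, -0.003]
ft_force: [0.8, 0.2, 0.1]
width: 0.0871
```

send_rows([
  [0.6,-0.9,0,0,0,0.2,-1],
  [0.5,-0.8,0,0,0,0.2,-1],
  [0.2,-0.3,0,0,0,0,-1],
  [0,0,0,0,0,0,-1],
])

```text
time: 1.32
ee_pos: [0.4445, 0.2213, 0.2177]
eef_rot: [-0.061, 0.998, -0.003, -0.002]
ft_force: [0.3, -0.4, 0.1]
width: 0.0872
```

Run:
```python
from h import *
s=r.read_state(); print(s['ee_pos'],s['eef_rot'],s['ft_force'])
snap('wrist','w1.png')
print(wproj([.4515,.2235,.117],s))
```

```text
[0.44447945 0.22127001 0.21772892] [-0.06065718  0.99815061 -0.00317344 -0.00244904] [ 0.27861794 -0.38309538  0.08992534]
[318.37180668 205.87502804]
```

View pics/w1.png

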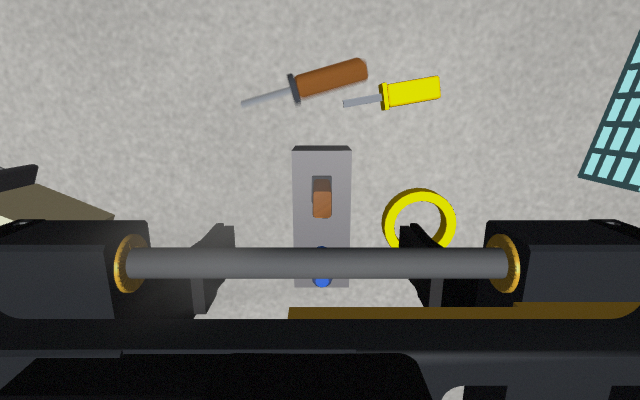

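Run:
```python
from h import *
s=r.read_state()
im=cv2.imread('pics/w1.png')
a=im[135:300,270:380]; cv2.imwrite('pics/c4.png',cv2.resize(a,None,fx=4,fy=4,interpolation=cv2.INTER_CUBIC)[:600])
for p in [(292,147),(352,147),(351,287),(294,287)]: print(wplane(*p,.055,s))
```

```text
[0.41133071 0.19326274 0.055     ]
[0.40411282 0.25226119 0.055     ]
[0.55607994 0.2736968  0.055     ]
[0.56387811 0.21128722 0.055     ]
```

View pics/c4.png

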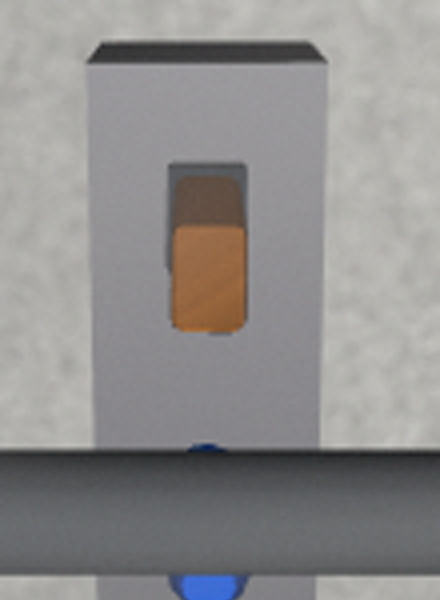

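Run:
```python
from h import *
s=r.read_state()
f=lambda u,v,z: np.round(wplane(270+u/4,135+v/4,z,s),4)
t=[f(*p,.117) for p in [(173,226),(244,226),(246,332),(170,332)]]; print(t,np.mean(t,0))
b=[f(*p,.055) for p in [(88,62),(326,62)]]; b+= [wplane(351,287,.055,s),wplane(294,287,.055,s)]; print(np.round(b,4),np.mean(b,0))
c=[f(*p,.060) for p in [(168,163),(247,163)]]; print('collar',c, np.mean(c,0))
A=Rn.from_quat(s['eef_rot']).as_matrix(); print(A)
print('yaw tool y',np.degrees(np.arctan2(A[1,1],A[0,1])))
```

```text
[array([0.4392, 0.2187, 0.117 ]), array([0.4374, 0.2333, 0.117 ]), array([0.4602, 0.2368, 0.117 ]), array([0.4621, 0.2208, 0.117 ])] [0.449725 0.2274   0.117   ]
[[0.4148 0.1936 0.055 ]
 [0.4076 0.2523 0.055 ]
 [0.5561 0.2737 0.055 ]
 [0.5639 0.2113 0.055 ]] [0.48558951 0.23272101 0.055     ]
collar [array([0.4367, 0.2163, 0.06  ]), array([0.4343, 0.2359, 0.06  ])] [0.4355 0.2261 0.06  ]
[[-0.99255082 -0.12174351 -0.00462491]
 [-0.12171224  0.99254395 -0.00652954]
 [ 0.00538535 -0.005918   -0.99996799]]
yaw tool y 96.99285901452903
```

send_rows([
  [0.18,0.2,-0.5,0.07,-0.05,0,-0.4],
  [0,0,-0.8,0,0,0,-0.4],
  [0,0,-0.8,0,0,0,-0.4],
  [0,0,-0.8,0,0,0,-0.4],
  [0,0,-0.6,0,0,0,-0.4],
  [0,0,-0.4,0,0,0,-0.4],
  [0,0,0,0,0,0,-0.4],
], grip_force=20)

```text
time: 1.95
ee_pos: [0.4437, 0.2389, 0.0965]
eef_rot: [-0.066, 0.998, 0.002, 0.0]
ft_force: [-0.4, -0.8, 0.5]
width: 0.0617
```

Run:
```python
from h import *
s=r.read_state(); print(s['ee_pos'],Rn.from_quat(s['eef_rot']).as_matrix().round(4),s['ft_force'],s['width'])
snap('wrist','w2.png')
```

```text
[0.44371565 0.23890825 0.09646605] [[-9.912e-01 -1.321e-01 -2.000e-04]
 [-1.321e-01  9.912e-01  4.700e-03]
 [-5.000e-04  4.700e-03 -1.000e+00]] [-0.36043844 -0.83371238  0.53836152] 0.061659455782867176
```

View pics/w2.png

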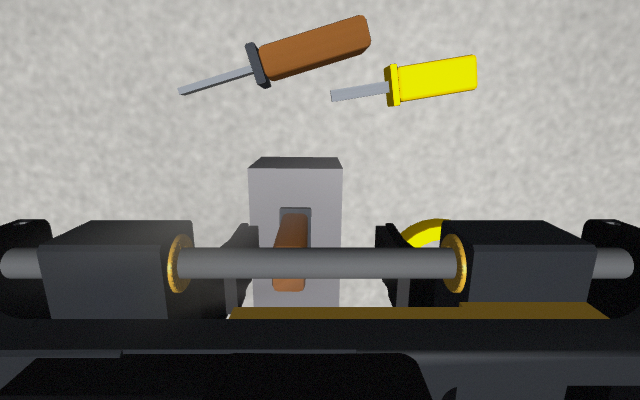

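send_rows([
  [0.2,-0.38,0,-0.03,0,-0.1,-0.4],
  [0,0,0,0,0,0,-0.4],
])

```text
time: 2.17
ee_pos: [0.4502, 0.2291, 0.0989]
eef_rot: [-0.063, 0.998, 0.002, 0.001]
ft_force: [0.3, -1.0, -0.4]
width: 0.0611
```

send_rows([
  [0,-0.15,-0.5,-0.02,0,0,-0.4],
  [0,-0.1,-0.5,0,0,0,-0.4],
  [0,0,0,0,0,0,-0.4],
])

```text
time: 2.42
ee_pos: [0.453, 0.2227, 0.0723]
eef_rot: [-0.063, 0.998, 0.003, 0.004]
ft_force: [0.3, -0.2, -0.7]
width: 0.0608
```

Run:
```python
from h import *
s=r.read_state(); print(s['ee_pos'],Rn.from_quat(s['eef_rot']).as_matrix().round(4),s['ft_force'],s['width'])
```

```text
[0.45295495 0.22266513 0.07229423] [[-0.9921 -0.1249  0.0073]
 [-0.1249  0.9922  0.0059]
 [-0.0079  0.005  -1.    ]] [ 0.30409083 -0.15848399 -0.68097264] 0.06083677555010754
```

send_rows([
  [-0.1,0.17,-0.13,-0.07,0.08,0,-0.4],
  [0,0,0,0,0,0,-0.4],
])

```text
time: 2.58
ee_pos: [0.4508, 0.2284, 0.0702]
eef_rot: [-0.062, 0.998, 0.0, 0.001]
ft_force: [-0.6, 0.7, -0.7]
width: 0.0609
```

Run:
```python
from h import *
s=r.read_state(); print(s['ee_pos'],Rn.from_quat(s['eef_rot']).as_matrix().round(4),s['ft_force'],s['width'])
```

```text
[0.45076296 0.22844511 0.07016512] [[-9.924e-01 -1.234e-01  1.400e-03]
 [-1.234e-01  9.924e-01  7.000e-04]
 [-1.500e-03  5.000e-04 -1.000e+00]] [-0.62420534  0.71655009 -0.72673594] 0.06094803660998398
```

send_rows([
  [0,0,0,0,0,0,0.3],
  [0,0,0,0,0,0,1],
  [0,0,0,0,0,0,1],
  [0,0,0,0,0,0,1],
  [0,0,0,0,0,0,1],
  [0,0,0,0,0,0,1],
  [0,0,0,0,0,0,1],
], grip_force=40)

```text
time: 3.17
ee_pos: [0.4523, 0.2306, 0.0736]
eef_rot: [-0.062, 0.998, 0.002, 0.003]
ft_force: [-0.1, -0.7, 0.9]
width: 0.022
```

Run:
```python
from h import *
s=r.read_state(); print(s['ee_pos'],Rn.from_quat(s['eef_rot']).as_matrix().round(4),s['ft_force'],s['torque'],s['width'])
```

```text
[0.45226196 0.23056236 0.07358825] [[-0.9922 -0.1248  0.0052]
 [-0.1247  0.9922  0.0033]
 [-0.0056  0.0027 -1.    ]] [-0.06444409 -0.70141882  0.89573983] [-0.35137209 -0.02770489 -0.04237233] 0.021998915146980314
```

send_rows([
  [0,0,0,0,0,0,1],
  [0,0,0,0,0,0,1],
])

```text
time: 3.33
ee_pos: [0.4524, 0.2294, 0.0735]
eef_rot: [-0.062, 0.998, 0.001, 0.003]
ft_force: [-0.2, 0.1, -0.2]
width: 0.0156
```

Run:
```python
from h import *
s=r.read_state(); print(s['ee_pos'],Rn.from_quat(s['eef_rot']).as_matrix().round(4),s['ft_force'],s['torque'],s['width'],s['joint_vel'])
snap('wrist','w3.png')
```

```text
[0.45243974 0.22937449 0.07349255] [[-0.9923 -0.1241  0.005 ]
 [-0.1241  0.9923  0.0018]
 [-0.0052  0.0012 -1.    ]] [-0.23481069  0.12872638 -0.20637245] [-0.03483227  0.00631828 -0.01635411] 0.01559405921991032 [ 0.00106669 -0.00218314 -0.00103877 -0.00090653 -0.001111   -0.00269761
 -0.00052661]
```

View pics/w3.png

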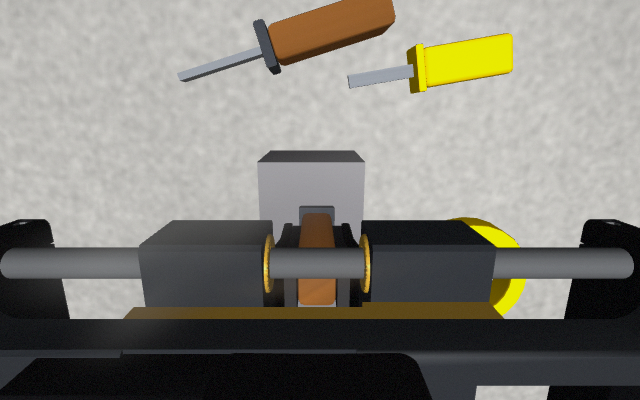

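send_rows([
  [0,0,0.3,0,0.05,0,1],
  [0,0,0.4,0,0,0,1],
  [0,0,0.4,0,0,0,1],
  [0,0,0.4,0,0,0,1],
])

```text
time: 3.72
ee_pos: [0.4501, 0.2291, 0.1187]
eef_rot: [-0.062, 0.998, 0.0, -0.003]
ft_force: [0.0, -0.1, -0.8]
width: 0.016
```

send_rows([
  [0,-0.2,0.8,0,0,0,1],
  [0,-0.6,0.8,0,0,-0.2,1],
  [0.3,-0.9,0.8,0,0,-0.4,1],
  [0.5,-0.9,0.6,0,0,-0.4,1],
  [0.5,-0.9,0.4,0,0,-0.5,1],
  [0.5,-0.9,0.2,0,0,-0.5,1],
  [0.5,-0.9,0,0,0,-0.5,1],
  [0.5,-0.9,0,0,0,-0.5,1],
  [0.5,-0.9,0,0,0,-0.5,1],
  [0.5,-0.9,0,0,0,-0.5,1],
])

```text
time: 4.55
ee_pos: [0.5642, -0.0117, 0.2438]
eef_rot: [0.11, 0.994, 0.006, 0.001]
ft_force: [0.6, 0.6, -0.8]
width: 0.0158
```

send_rows([
  [0.5,-0.8,0,0,0,-0.4,1],
  [0.5,-0.8,0,0,0,-0.3,1],
  [0.5,-0.8,0,0,0,-0.2,1],
  [0.3,-0.4,0,0,0,0,1],
  [0,0,0,0,0,0,1],
])

```text
time: 4.97
ee_pos: [0.6211, -0.1059, 0.2469]
eef_rot: [0.155, 0.988, 0.006, 0.002]
ft_force: [-0.4, 0.2, -2.4]
width: 0.0155
```

Run:
```python
from h import *
s=r.read_state(); print(s['ee_pos'],Rn.from_quat(s['eef_rot']).as_matrix().round(4),s['ft_force'],s['torque'],s['width'])
im=snap('wrist','w4.png'); np.save('s4.npy',s,allow_pickle=True)
```

```text
[ 0.62114191 -0.10591898  0.24694034] [[-0.9519  0.3062  0.0065]
 [ 0.3063  0.9519  0.0107]
 [-0.0029  0.0122 -0.9999]] [-0.408022    0.2400938  -2.39819058] [-0.03413509  0.0512074  -0.04352733] 0.015508036202003367
```

View pics/w4.png

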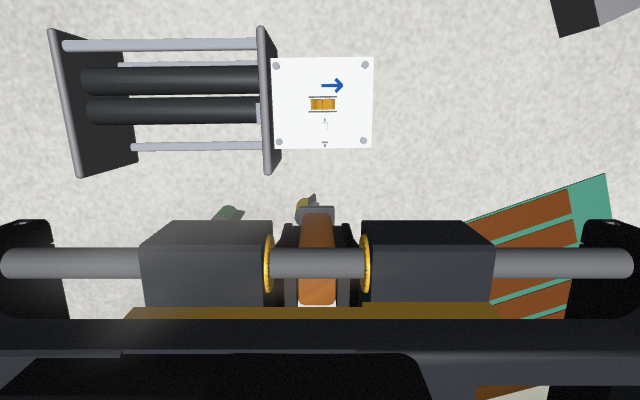

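Run:
```python
import cv2
im=cv2.imread('pics/w4.png')
cv2.imwrite('pics/c5.png',cv2.resize(im[50:160,262:382],None,fx=5,fy=5,interpolation=cv2.INTER_CUBIC))
cv2.imwrite('pics/c6.png',cv2.resize(im[85:150,295:355],None,fx=9,fy=9,interpolation=cv2.INTER_CUBIC))
```

```text
(no output)
```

View pics/c5.png

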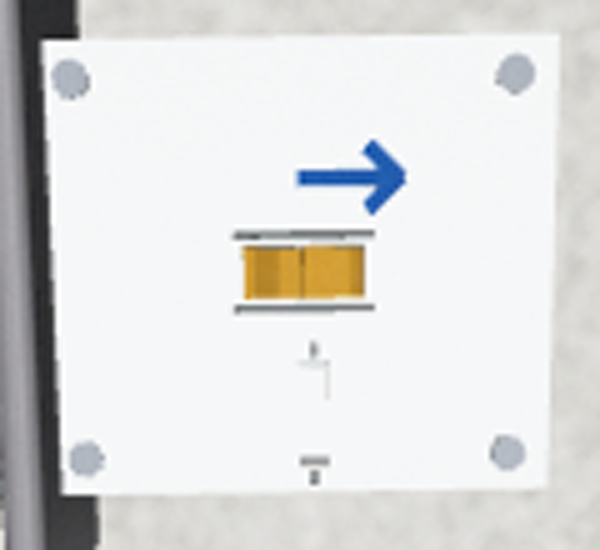

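View pics/c6.png

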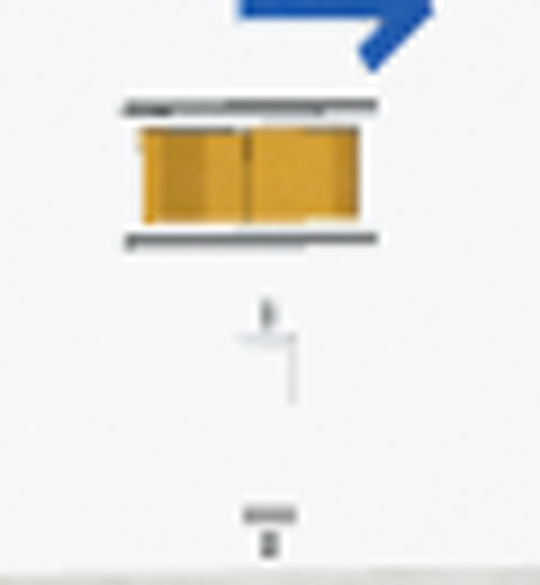

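Run:
```python
import cv2
im=cv2.imread('pics/w4.png')
cv2.imwrite('pics/c7.png',cv2.resize(im[185:315,275:360],None,fx=4.6,fy=4.6,interpolation=cv2.INTER_CUBIC))
```

```text
(no output)
```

View pics/c7.png

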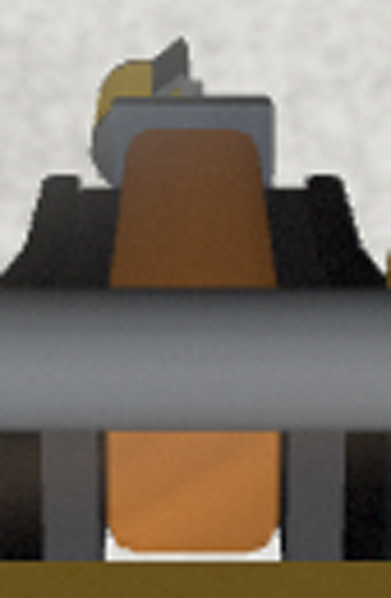

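Run:
```python
from h import *
c=r.calibration('wrist'); M=np.array(c['mount'])
def tp(u,v,z):
    d=M[:3,:3]@np.linalg.inv(c['K'])@[u,v,1]; o=M[:3,3]; return np.round((o+d*(z-o[2])/d[2])*1000,2)
f=lambda u,v,z: tp(275+u/4.6,185+v/4.6,z)
print('collar top front', f(112,103,.0133),f(273,103,.0133)); print('bottom front',f(112,97,.0183),f(273,97,.0183))
print('handle top far', f(110,551,-.0437),f(280,551,-.0437)); 
s=np.load('s4.npy',allow_pickle=True).item()
g=lambda u,v,z=.083: np.round(wplane(262+u/5,50+v/5,z,s),4)
P=[g(*p) for p in [(42,42),(560,35),(548,488),(63,495)]]
print('cover',P,np.linalg.norm(P[1]-P[0]),np.linalg.norm(P[2]-P[3]),np.linalg.norm(P[3]-P[0]),np.linalg.norm(P[2]-P[1]))
for a,b in[(0,1),(3,2)]: d=P[b]-P[a]; print('y dir',np.degrees(np.arctan2(d[1],d[0])))
for a,b in[(0,3),(1,2)]: d=P[b]-P[a]; print('x dir',np.degrees(np.arctan2(d[1],d[0])))
m=np.mean(P,0); print('cover ctr (0,-2)',m)
S=[g(*p) for p in [(243,247),(365,247),(365,298),(243,298)]]; print('slot',S,np.mean(S,0))
```

```text
collar top front [16.51 -9.8  13.3 ] [16.49  9.85 13.3 ]
bottom front [ 15.83 -10.07  18.3 ] [15.82 10.13 18.3 ]
handle top far [ -8.57  -7.45 -43.7 ] [ -8.59   7.77 -43.7 ]
cover [array([ 0.4977, -0.1092,  0.083 ]), array([ 0.526 , -0.0169,  0.083 ]), array([ 0.6064, -0.0415,  0.083 ]), array([ 0.5779, -0.1338,  0.083 ])] 0.09654107933931547 0.09659989648027581 0.08388802059889122 0.08407924833155922
y dir 72.95399518678627
y dir 72.84058141296951
x dir -17.052513574799008
x dir -17.012546809244025
cover ctr (0,-2) [ 0.552   -0.07535  0.083  ]
slot [array([ 0.5439, -0.085 ,  0.083 ]), array([ 0.5511, -0.0627,  0.083 ]), array([ 0.5602, -0.0655,  0.083 ]), array([ 0.5529, -0.0879,  0.083 ])] [ 0.552025 -0.075275  0.083   ]
```

Run:
```python
from h import *
im=cv2.imread('pics/w4.png').astype(int)
for v in (101,103,105,107):
    print(v,[tuple(im[v,u]) [1:] for u in range(308,338)])
s=np.load('s4.npy',allow_pickle=True).item()
ey=np.array([.2932,.956]); c=np.array([.552,-.0753])
for u in (310,311,314,318,322,323,332,335):
    print(u,[round(1000*float((wplane(u,104,z,s)[:2]-c)@ey)-1.9,1) for z in (.083,.074,.064)])
print('wheel state cam x-y', wray(317,113,s)[0])
```

```text
101 [(np.int64(247), np.int64(246)), (np.int64(246), np.int64(245)), (np.int64(199), np.int64(213)), (np.int64(158), np.int64(209)), (np.int64(151), np.int64(202)), (np.int64(134), np.int64(181)), (np.int64(133), np.int64(180)), (np.int64(132), np.int64(180)), (np.int64(134), np.int64(181)), (np.int64(141), np.int64(189)), (np.int64(158), np.int64(210)), (np.int64(157), np.int64(208)), (np.int64(157), np.int64(208)), (np.int64(155), np.int64(205)), (np.int64(112), np.int64(152)), (np.int64(159), np.int64(209)), (np.int64(157), np.int64(210)), (np.int64(158), np.int64(211)), (np.int64(158), np.int64(211)), (np.int64(160), np.int64(211)), (np.int64(159), np.int64(211)), (np.int64(160), np.int64(211)), (np.int64(162), np.int64(213)), (np.int64(157), np.int64(208)), (np.int64(143), np.int64(192)), (np.int64(136), np.int64(184)), (np.int64(138), np.int64(171)), (np.int64(247), np.int64(246)), (np.int64(247), np.int64(246)), (np.int64(247), np.int64(246))]
103 [(np.int64(247), np.int64(246)), (np.int64(246), np.int64(245)), (np.int64(234), np.int64(240)), (np.int64(159), np.int64(211)), (n
[... 2306 characters left out ...]
10)), (np.int64(158), np.int64(211)), (np.int64(159), np.int64(209)), (np.int64(155), np.int64(207)), (np.int64(157), np.int64(209)), (np.int64(159), np.int64(212)), (np.int64(160), np.int64(211)), (np.int64(159), np.int64(211)), (np.int64(160), np.int64(210)), (np.int64(140), np.int64(189)), (np.int64(135), np.int64(184)), (np.int64(137), np.int64(171)), (np.int64(247), np.int64(246)), (np.int64(247), np.int64(246)), (np.int64(247), np.int64(246))]
310 [-14.2, -14.3, -14.3]
311 [-13.2, -13.3, -13.3]
314 [-10.4, -10.3, -10.2]
318 [-6.5, -6.3, -6.2]
322 [-2.7, -2.4, -2.1]
323 [-1.7, -1.4, -1.1]
332 [7.0, 7.5, 8.1]
335 [9.9, 10.5, 11.1]
wheel state cam x-y [ 0.55517141 -0.08697065  0.41000668]
```

```bash
cat > tip.py <<'E'
import sys
from h import *
yw=np.radians(-17.05); ex=np.array([np.cos(yw),np.sin(yw),0]); ey=np.array([-np.sin(yw),np.cos(yw),0])
SL=np.array([.5520,-.0753,.083]); OFF=np.array([.0027,.0001,.0605])
def st(target=None):
    s=r.read_state(); A=Rn.from_quat(s['eef_rot']).as_matrix(); p=np.array(s['ee_pos'])+A@OFF; d=p-SL
    y=d@ey*1000-1.9
    print('t',round(s['time'],2),'tip rack x %.1f y %.1f z(cover) %.1f'%(d@ex*1000,y,d[2]*1000),'F rack x %.1f y %.1f z %.1f'%(np.dot(s['ft_force'],ex),np.dot(s['ft_force'],ey),s['ft_force'][2]),'w',round(s['width'],4))
    T=np.stack([-ex,ey,[0,0,-1]],1); w=Rn.from_matrix(T@A.T).as_rotvec()
    print('turn units',np.round(np.degrees(w)/5,3), 'tilt deg',np.round(np.degrees(w),2))
    if target is not None:
        # move accounting for turning back to aligned
        x,yy,z=np.array(target)/1000; goal=SL+ex*x+ey*(yy+.0019)+[0,0,z]-T@OFF
        print('shift units',np.round((goal-s['ee_pos'])/.03,3))
st([float(a) for a in sys.argv[1:4]] if len(sys.argv)>3 else None)
E
python3 tip.py 0 -4.7 20
```

```text
t 5.02 tip rack x 71.8 y -9.2 z(cover) 103.5 F rack x 0.1 y -0.9 z -0.3 w 0.0159
turn units [-0.128  0.071  0.153] tilt deg [-0.64  0.36  0.76]
shift units [-2.23   0.869 -2.783]
```

send_rows([
  [-0.5,0.2,-0.5,-0.06,0.03,0.08,1],
  [-0.6,0.23,-0.6,-0.06,0.03,0.08,1],
  [-0.6,0.23,-0.6,0,0,0,1],
  [-0.5,0.2,-0.4,0,0,0,1],
  [0,0,0,0,0,0,1],
])

```text
time: 5.43
ee_pos: [0.5507, -0.073, 0.1832]
eef_rot: [0.145, 0.989, 0.002, 0.001]
ft_force: [1.7, -0.3, -0.7]
width: 0.0156
```

```bash
python3 tip.py 0 -4.7 10
```

```text
t 5.43 tip rack x -4.6 y 0.2 z(cover) 39.7 F rack x 1.7 y 0.2 z -0.7 w 0.0156
turn units [-0.034  0.017 -0.077] tilt deg [-0.17  0.09 -0.39]
shift units [ 0.1   -0.197 -0.991]
```

send_rows([
  [0.1,-0.2,-0.3,-0.03,0.02,-0.08,1],
  [0,0,-0.5,0,0,0,1],
  [0,0,0,0,0,0,1],
])

```text
time: 5.68
ee_pos: [0.5545, -0.0758, 0.16]
eef_rot: [0.146, 0.989, 0.002, 0.001]
ft_force: [0.2, 0.2, -1.4]
width: 0.0159
```

```bash
python3 tip.py 0 -4.7 4
```

```text
t 5.68 tip rack x -0.1 y -1.4 z(cover) 16.5 F rack x 0.1 y 0.3 z -1.4 w 0.0159
turn units [-0.036  0.029 -0.051] tilt deg [-0.18  0.15 -0.26]
shift units [-0.025 -0.101 -0.418]
```

send_rows([
  [-0.03,-0.11,-0.3,-0.04,0.03,-0.05,1],
  [0,0,0,0,0,0,1],
])

```text
time: 5.85
ee_pos: [0.5548, -0.0795, 0.1513]
eef_rot: [0.148, 0.989, -0.0, 0.0]
ft_force: [0.4, 0.3, -1.9]
width: 0.0158
```

```bash
python3 tip.py 0 -4.7 -5
python3 - <<'E'
from h import *
a=snap('side','s5.png')[200:270,300:400]; b=snap('scene','sc5.png')[120:200,230:330]
cv2.imwrite('pics/c8.png',np.hstack([cv2.resize(a,(400,320),interpolation=cv2.INTER_CUBIC),cv2.resize(b,(400,320),interpolation=cv2.INTER_CUBIC)]))
E
```

```text
t 5.85 tip rack x 1.3 y -5.0 z(cover) 7.8 F rack x 0.3 y 0.5 z -1.9 w 0.0158
turn units [ 0.011  0.01  -0.001] tilt deg [ 0.06  0.05 -0.  ]
shift units [-0.035  0.02  -0.425]
```

View pics/c8.png

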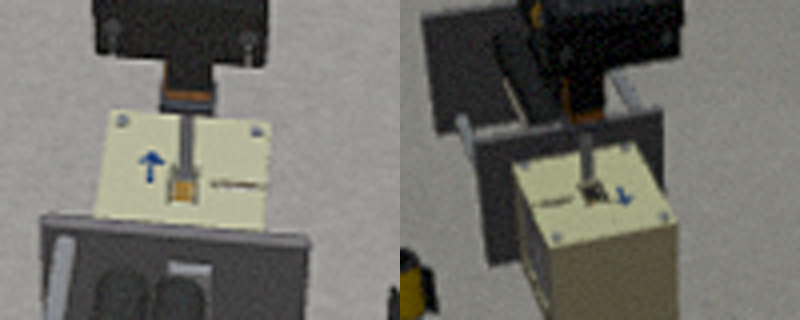

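send_rows([
  [-0.04,0.02,-0.1,0,0,0,1],
  [0,0,0,0,0,0,1],
])

```text
time: 6.12
ee_pos: [0.5553, -0.0789, 0.1507]
eef_rot: [0.148, 0.989, 0.0, 0.002]
ft_force: [-0.0, 0.2, -0.8]
width: 0.016
```

```bash
python3 tip.py 0 -4.7 -5
```

```text
t 6.12 tip rack x 1.8 y -4.2 z(cover) 7.1 F rack x -0.1 y 0.2 z -0.8 w 0.016
turn units [0.008 0.055 0.001] tilt deg [0.04 0.27 0.01]
shift units [-0.052  0.002 -0.405]
```

send_rows([
  [-0.06,0,-0.1,0,0.05,0,1],
])

```text
time: 6.2
ee_pos: [0.5542, -0.079, 0.1485]
eef_rot: [0.148, 0.989, -0.0, 0.001]
ft_force: [0.1, -0.5, -1.2]
width: 0.016
```

```bash
python3 tip.py 0 -4.7 -5
```

```text
t 6.2 tip rack x 0.6 y -4.7 z(cover) 5.0 F rack x 0.2 y -0.5 z -1.2 w 0.016
turn units [0.008 0.025 0.002] tilt deg [0.04 0.12 0.01]
shift units [-0.016  0.005 -0.333]
```

send_rows([
  [-0.04,0,-0.1,0,0,0,1],
])

```text
time: 6.28
ee_pos: [0.553, -0.079, 0.1454]
eef_rot: [0.148, 0.989, -0.0, 0.001]
ft_force: [0.2, -0.5, -0.5]
width: 0.0157
```

```bash
python3 tip.py 0 -4.7 -5
```

```text
t 6.28 tip rack x -0.5 y -5.0 z(cover) 1.9 F rack x 0.3 y -0.4 z -0.5 w 0.0157
turn units [0.008 0.024 0.002] tilt deg [0.04 0.12 0.01]
shift units [ 0.025  0.004 -0.231]
```

send_rows([
  [0.03,0.01,-0.1,0,0,0,1],
])

```text
time: 6.37
ee_pos: [0.5537, -0.0788, 0.1424]
eef_rot: [0.148, 0.989, -0.0, 0.001]
ft_force: [0.3, -0.2, -1.4]
width: 0.0156
```

```bash
python3 tip.py 0 -4.7 -5
```

```text
t 6.37 tip rack x 0.1 y -4.7 z(cover) -1.1 F rack x 0.4 y -0.1 z -1.4 w 0.0156
turn units [0.007 0.026 0.004] tilt deg [0.03 0.13 0.02]
shift units [-0.    -0.001 -0.129]
```

send_rows([
  [0.02,0,-0.1,0,0,0,1],
])

```text
time: 6.45
ee_pos: [0.5544, -0.0787, 0.1391]
eef_rot: [0.148, 0.989, -0.0, 0.001]
ft_force: [-0.3, 0.1, -1.5]
width: 0.0156
```

```bash
python3 tip.py 0 -4.7 -5
```

```text
t 6.45 tip rack x 0.7 y -4.3 z(cover) -4.4 F rack x -0.3 y -0.0 z -1.5 w 0.0156
turn units [0.005 0.028 0.002] tilt deg [0.02 0.14 0.01]
shift units [-0.021 -0.007 -0.02 ]
```

send_rows([
  [-0.03,-0.02,-0.1,0,0,0,1],
])

```text
time: 6.53
ee_pos: [0.5536, -0.0791, 0.1357]
eef_rot: [0.148, 0.989, -0.0, 0.001]
ft_force: [-0.1, -0.1, -1.0]
width: 0.0154
```

```bash
python3 tip.py 0 -4.7 -14.5
```

```text
t 6.53 tip rack x 0.1 y -4.9 z(cover) -7.8 F rack x -0.1 y -0.2 z -1.0 w 0.0154
turn units [ 0.005  0.029 -0.002] tilt deg [ 0.02  0.14 -0.01]
shift units [ 0.003  0.007 -0.224]
```

send_rows([
  [0,0,-0.08,0,0.02,0,1],
])

```text
time: 6.62
ee_pos: [0.5534, -0.0793, 0.1329]
eef_rot: [0.148, 0.989, -0.0, 0.0]
ft_force: [-0.7, 0.3, -1.1]
width: 0.0154
```

```bash
python3 tip.py 0 -4.7 -14.5
```

```text
t 6.62 tip rack x -0.2 y -5.2 z(cover) -10.6 F rack x -0.7 y 0.1 z -1.1 w 0.0154
turn units [0.005 0.004 0.   ] tilt deg [0.03 0.02 0.  ]
shift units [ 0.012  0.013 -0.128]
```

send_rows([
  [0.01,0.02,-0.06,0,0,0,1],
])

```text
time: 6.7
ee_pos: [0.5535, -0.0787, 0.1306]
eef_rot: [0.148, 0.989, -0.0, -0.0]
ft_force: [0.8, 0.2, -0.5]
width: 0.0159
```

```bash
python3 tip.py 0 -4.7 -14.5
```

```text
t 6.7 tip rack x -0.3 y -4.7 z(cover) -12.9 F rack x 0.7 y 0.4 z -0.5 w 0.0159
turn units [ 0.006 -0.003  0.002] tilt deg [ 0.03 -0.01  0.01]
shift units [ 0.008 -0.004 -0.052]
```

send_rows([
  [0,0,-0.06,0,0,0,1],
])

```text
time: 6.78
ee_pos: [0.5535, -0.0786, 0.1285]
eef_rot: [0.148, 0.989, -0.0, -0.0]
ft_force: [-0.2, 0.3, -1.8]
width: 0.0158
```

```bash
python3 tip.py 0 -4.7 -14.5
```

```text
t 6.78 tip rack x -0.3 y -4.6 z(cover) -15.0 F rack x -0.2 y 0.3 z -1.8 w 0.0158
turn units [ 0.006 -0.004  0.   ] tilt deg [ 0.03 -0.02  0.  ]
shift units [ 0.007 -0.009  0.017]
```

send_rows([
  [0.03,0.06,0,0,0,0,1],
])

```text
time: 6.87
ee_pos: [0.554, -0.0772, 0.128]
eef_rot: [0.149, 0.989, -0.0, -0.001]
ft_force: [-1.9, -2.7, -1.1]
width: 0.0161
```

```bash
python3 tip.py 0 0 -15
```

```text
t 6.87 tip rack x -0.2 y -3.1 z(cover) -15.5 F rack x -1.0 y -3.1 z -1.1 w 0.0161
turn units [ 0.01  -0.014  0.007] tilt deg [ 0.05 -0.07  0.03]
shift units [0.036 0.094 0.017]
```

send_rows([
  [0.02,0.06,0,0,0,0,1],
])

```text
time: 6.95
ee_pos: [0.5544, -0.0762, 0.1279]
eef_rot: [0.149, 0.989, -0.001, -0.001]
ft_force: [-3.0, -5.2, 3.2]
width: 0.0157
```

```bash
python3 tip.py 0 0 -15
```

```text
t 6.95 tip rack x -0.2 y -2.1 z(cover) -15.6 F rack x -1.3 y -5.9 z 3.2 w 0.0157
turn units [ 0.024 -0.023  0.013] tilt deg [ 0.12 -0.11  0.07]
shift units [0.025 0.062 0.018]
```

send_rows([
  [0.02,0.06,0,0,0,0,1],
])

```text
time: 7.03
ee_pos: [0.5547, -0.0753, 0.128]
eef_rot: [0.149, 0.989, -0.002, -0.001]
ft_force: [-2.9, -4.2, -0.5]
width: 0.0156
```

```bash
python3 tip.py 0 0 -15
```

```text
t 7.03 tip rack x -0.2 y -1.3 z(cover) -15.5 F rack x -1.6 y -4.8 z -0.5 w 0.0156
turn units [ 0.037 -0.029  0.023] tilt deg [ 0.19 -0.15  0.12]
shift units [0.013 0.032 0.016]
```

send_rows([
  [0.03,0.08,0.01,0.03,-0.03,0.02,1],
])

```text
time: 7.12
ee_pos: [0.5553, -0.0734, 0.1282]
eef_rot: [0.149, 0.989, -0.001, -0.0]
ft_force: [-1.4, -2.6, -2.2]
width: 0.0157
```

```bash
python3 tip.py 0 4 -15
```

```text
t 7.12 tip rack x -0.1 y 0.8 z(cover) -15.3 F rack x -0.6 y -2.9 z -2.2 w 0.0157
turn units [ 0.017 -0.009  0.01 ] tilt deg [ 0.08 -0.04  0.05]
shift units [0.033 0.097 0.01 ]
```

send_rows([
  [0.03,0.08,0.01,0.03,-0.03,0.02,1],
])

```text
time: 7.2
ee_pos: [0.5561, -0.071, 0.1283]
eef_rot: [0.148, 0.989, 0.001, 0.001]
ft_force: [-0.6, -0.7, -1.6]
width: 0.0157
```

```bash
python3 tip.py 0 4 -15
```

```text
t 7.2 tip rack x 0.0 y 3.6 z(cover) -15.2 F rack x -0.4 y -0.9 z -1.6 w 0.0157
turn units [-0.014  0.019 -0.008] tilt deg [-0.07  0.1  -0.04]
shift units [0.007 0.016 0.005]
```

send_rows([
  [0.03,0.08,0,0.03,-0.03,0.02,1],
])

```text
time: 7.28
ee_pos: [0.5573, -0.068, 0.1284]
eef_rot: [0.147, 0.989, 0.003, 0.002]
ft_force: [-0.4, -0.6, -0.0]
width: 0.0157
```

```bash
python3 tip.py 0 4 -15
```

```text
t 7.28 tip rack x 0.4 y 7.1 z(cover) -15.1 F rack x -0.2 y -0.7 z -0.0 w 0.0157
turn units [-0.054  0.058 -0.031] tilt deg [-0.27  0.29 -0.16]
shift units [-0.034 -0.086  0.003]
```

send_rows([
  [0,0,0.3,-0.05,0.05,-0.03,1],
  [0,-0.02,0.4,0,0,0,1],
  [0,-0.1,0.3,0,0,0,1],
])

```text
time: 7.53
ee_pos: [0.5571, -0.0685, 0.1594]
eef_rot: [0.147, 0.989, 0.001, -0.001]
ft_force: [0.0, -0.4, -0.4]
width: 0.0156
```

```bash
python3 tip.py 0 -4.7 10
python3 - <<'E'
from h import *
a=snap('side','s6.png')[210:260,310:380]; b=snap('scene','sc6.png')[130:190,240:310]
cv2.imwrite('pics/c9.png',np.hstack([cv2.resize(a,(400,320),interpolation=cv2.INTER_CUBIC),cv2.resize(b,(400,320),interpolation=cv2.INTER_CUBIC)]))
E
```

```text
t 7.53 tip rack x 0.1 y 6.3 z(cover) 15.9 F rack x 0.2 y -0.4 z -0.4 w 0.0156
turn units [-0.026 -0.012 -0.034] tilt deg [-0.13 -0.06 -0.17]
shift units [-0.113 -0.345 -0.197]
```

View pics/c9.png

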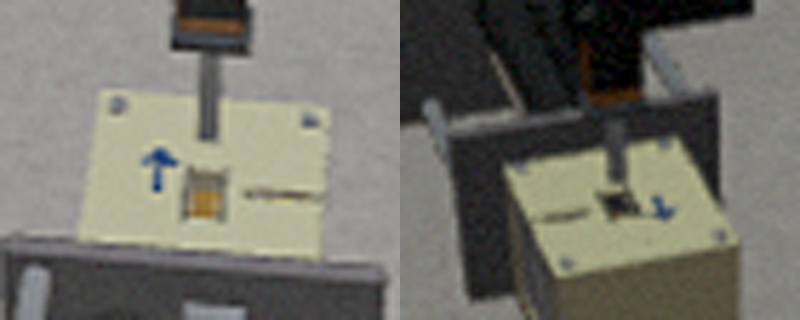

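send_rows([
  [0.6,-0.3,0.3,0,0,-0.03,1],
  [0.7,-0.3,0.3,0,0,0,1],
  [0.5,-0.2,0,0,0,0,1],
  [0,0,0,0,0,0,1],
])

```text
time: 7.97
ee_pos: [0.6139, -0.0936, 0.1808]
eef_rot: [0.148, 0.989, 0.003, 0.002]
ft_force: [-0.1, 0.4, -0.5]
width: 0.0158
```

```bash
python3 tip.py 0 -4.7 10
python3 - <<'E'
from h import *
s=r.read_state(); np.save('s5.npy',s,allow_pickle=True)
im=snap('wrist','w5.png'); p=wproj([.552,-.0753,.083],s).astype(int); print(p)
a=im[max(0,p[1]-40):p[1]+70,p[0]-65:p[0]+65]
cv2.imwrite('pics/c10.png',cv2.resize(a,None,fx=5,fy=5,interpolation=cv2.INTER_CUBIC))
E
```

```text
t 7.97 tip rack x 62.0 y -0.8 z(cover) 37.3 F rack x -0.2 y 0.3 z -0.5 w 0.0158
turn units [-0.05   0.053 -0.008] tilt deg [-0.25  0.27 -0.04]
shift units [-2.005  0.492 -0.912]
[315 116]
```

View pics/c10.png

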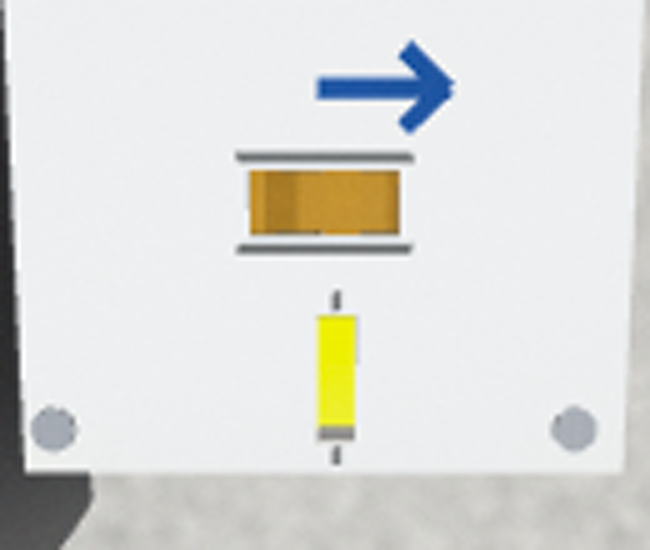

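send_rows([
  [-0.6,0.13,-0.1,-0.05,0.05,0,1],
  [-0.7,0.17,-0.3,0,0,0,1],
  [-0.5,0.12,-0.3,0,0,0,1],
  [-0.1,0.03,0,0,0,0,1],
])

```text
time: 8.35
ee_pos: [0.5532, -0.0795, 0.1585]
eef_rot: [0.148, 0.989, -0.0, -0.0]
ft_force: [-0.1, 0.0, -0.4]
width: 0.0159
```

```bash
python3 tip.py 0 -4.7 8
```

```text
t 8.35 tip rack x -0.4 y -5.5 z(cover) 15.0 F rack x -0.1 y -0.0 z -0.4 w 0.0159
turn units [ 0.005 -0.008  0.004] tilt deg [ 0.02 -0.04  0.02]
shift units [ 0.018  0.021 -0.233]
```

send_rows([
  [0.02,0.02,-0.2,0,0,0,1],
])

```text
time: 8.43
ee_pos: [0.5535, -0.0785, 0.1535]
eef_rot: [0.148, 0.989, 0.0, 0.0]
ft_force: [0.6, -0.6, -0.4]
width: 0.0155
```

```bash
python3 tip.py 0 -4.7 3
```

```text
t 8.43 tip rack x -0.3 y -4.4 z(cover) 10.0 F rack x 0.8 y -0.4 z -0.4 w 0.0155
turn units [-0.007  0.011  0.001] tilt deg [-0.03  0.05  0.01]
shift units [ 0.008 -0.012 -0.234]
```

send_rows([
  [0,0,-0.12,0,0,0,1],
])

```text
time: 8.52
ee_pos: [0.5534, -0.0779, 0.1496]
eef_rot: [0.148, 0.989, 0.001, 0.0]
ft_force: [-0.4, -0.4, -1.6]
width: 0.0155
```

```bash
python3 tip.py 0 -4.7 -5
```

```text
t 8.52 tip rack x -0.5 y -3.8 z(cover) 6.1 F rack x -0.3 y -0.5 z -1.6 w 0.0155
turn units [-0.014  0.011 -0.007] tilt deg [-0.07  0.06 -0.03]
shift units [ 0.01  -0.031 -0.369]
```

send_rows([
  [0.01,-0.04,-0.12,-0.01,0.01,0,1],
])

```text
time: 8.6
ee_pos: [0.5543, -0.079, 0.1461]
eef_rot: [0.148, 0.989, 0.0, 0.0]
ft_force: [0.9, -0.2, -0.4]
width: 0.016
```

```bash
python3 tip.py 0 -4.8 -5
```

```text
t 8.6 tip rack x 0.6 y -4.6 z(cover) 2.6 F rack x 0.9 y 0.1 z -0.4 w 0.016
turn units [-0.006  0.011 -0.011] tilt deg [-0.03  0.06 -0.06]
shift units [-0.02  -0.    -0.252]
```

send_rows([
  [0,0,-0.1,0,0,0,1],
])

```text
time: 8.68
ee_pos: [0.5549, -0.0792, 0.1428]
eef_rot: [0.148, 0.989, 0.0, 0.001]
ft_force: [-0.4, 0.1, 0.5]
width: 0.0156
```

```bash
python3 tip.py 0 -4.8 -5
```

```text
t 8.68 tip rack x 1.3 y -4.6 z(cover) -0.7 F rack x -0.4 y -0.0 z 0.5 w 0.0156
turn units [-0.002  0.014 -0.011] tilt deg [-0.01  0.07 -0.05]
shift units [-0.039  0.008 -0.143]
```

send_rows([
  [-0.05,0.01,0.02,0,0.01,-0.01,1],
])

```text
time: 8.77
ee_pos: [0.5536, -0.0791, 0.1427]
eef_rot: [0.148, 0.989, -0.0, -0.0]
ft_force: [-1.2, -0.3, -1.3]
width: 0.0159
```

```bash
python3 tip.py 0 -4.8 -5
```

```text
t 8.77 tip rack x -0.1 y -5.0 z(cover) -0.8 F rack x -1.1 y -0.6 z -1.3 w 0.0159
turn units [ 0.003 -0.004  0.001] tilt deg [ 0.01 -0.02  0.  ]
shift units [ 0.003  0.004 -0.14 ]
```

send_rows([
  [0.02,0,-0.1,0,0,0,1],
])

```text
time: 8.85
ee_pos: [0.5547, -0.0794, 0.14]
eef_rot: [0.149, 0.989, -0.0, 0.0]
ft_force: [-2.1, 0.2, 1.7]
width: 0.0153
```

```bash
python3 tip.py 0 -4.8 -15
```

```text
t 8.85 tip rack x 1.1 y -4.9 z(cover) -3.5 F rack x -2.1 y -0.5 z 1.7 w 0.0153
turn units [0.006 0.002 0.006] tilt deg [0.03 0.01 0.03]
shift units [-0.032  0.014 -0.385]
```

send_rows([
  [0,0,-0.1,0,0,0,1],
])

```text
time: 8.93
ee_pos: [0.5547, -0.0794, 0.1368]
eef_rot: [0.149, 0.989, -0.0, -0.0]
ft_force: [-2.0, 0.6, 1.5]
width: 0.0158
```

```bash
python3 tip.py 0 -4.8 -15
```

```text
t 8.93 tip rack x 1.1 y -4.9 z(cover) -6.7 F rack x -2.1 y 0.0 z 1.5 w 0.0158
turn units [ 0.005 -0.005  0.007] tilt deg [ 0.03 -0.03  0.03]
shift units [-0.034  0.013 -0.276]
```

send_rows([
  [-0.03,0.01,-0.06,0,0,0,1],
])

```text
time: 9.02
ee_pos: [0.5539, -0.0792, 0.1346]
eef_rot: [0.149, 0.989, -0.0, -0.0]
ft_force: [-0.3, 0.1, -1.3]
width: 0.0159
```

```bash
python3 tip.py 0 -4.8 -15
```

```text
t 9.02 tip rack x 0.3 y -5.0 z(cover) -8.9 F rack x -0.3 y -0.0 z -1.3 w 0.0159
turn units [ 0.008 -0.007  0.008] tilt deg [ 0.04 -0.04  0.04]
shift units [-0.008  0.007 -0.202]
```

send_rows([
  [0.01,0,-0.08,0,0,0,1],
])

```text
time: 9.1
ee_pos: [0.5544, -0.0792, 0.132]
eef_rot: [0.149, 0.989, -0.0, -0.0]
ft_force: [-0.4, -0.1, 0.4]
width: 0.0158
```

```bash
python3 tip.py 0 -4.8 -15
```

```text
t 9.1 tip rack x 0.7 y -4.9 z(cover) -11.5 F rack x -0.3 y -0.2 z 0.4 w 0.0158
turn units [ 0.009 -0.005  0.009] tilt deg [ 0.05 -0.02  0.04]
shift units [-0.022  0.009 -0.116]
```

send_rows([
  [-0.02,0.01,-0.05,0,0,0,1],
])

```text
time: 9.18
ee_pos: [0.5539, -0.079, 0.1301]
eef_rot: [0.149, 0.989, -0.001, -0.0]
ft_force: [0.2, -0.5, -1.3]
width: 0.0157
```

```bash
python3 tip.py 0 -4.8 -15
```

```text
t 9.18 tip rack x 0.2 y -4.9 z(cover) -13.4 F rack x 0.4 y -0.4 z -1.3 w 0.0157
turn units [ 0.011 -0.004  0.01 ] tilt deg [ 0.06 -0.02  0.05]
shift units [-0.006  0.002 -0.054]
```

send_rows([
  [0,0,-0.05,0,0,0,1],
])

```text
time: 9.27
ee_pos: [0.5539, -0.079, 0.1284]
eef_rot: [0.149, 0.989, -0.001, -0.0]
ft_force: [-0.4, -0.6, -0.7]
width: 0.0157
```

```bash
python3 tip.py 0 0 -15
```

```text
t 9.27 tip rack x 0.2 y -4.8 z(cover) -15.1 F rack x -0.2 y -0.7 z -0.7 w 0.0157
turn units [ 0.012 -0.002  0.009] tilt deg [ 0.06 -0.01  0.05]
shift units [0.04  0.154 0.003]
```

Now push the second tooth.

send_rows([
  [0.02,0.07,0,0.01,0,0.01,1],
])

```text
time: 9.35
ee_pos: [0.5543, -0.0773, 0.1281]
eef_rot: [0.148, 0.989, -0.0, -0.0]
ft_force: [-1.5, -2.1, -0.7]
width: 0.0159
```

```bash
python3 tip.py 0 0 -15
```

```text
t 9.35 tip rack x 0.1 y -3.1 z(cover) -15.4 F rack x -0.8 y -2.4 z -0.7 w 0.0159
turn units [ 0.007 -0.006  0.005] tilt deg [ 0.03 -0.03  0.03]
shift units [0.027 0.099 0.014]
```

send_rows([
  [0.02,0.07,0,0.02,-0.01,0.01,1],
])

```text
time: 9.43
ee_pos: [0.5547, -0.076, 0.1281]
eef_rot: [0.148, 0.989, -0.0, -0.0]
ft_force: [-2.5, -4.0, 2.4]
width: 0.0159
```

```bash
python3 tip.py 0 0 -15
```

```text
t 9.43 tip rack x 0.1 y -1.7 z(cover) -15.4 F rack x -1.2 y -4.5 z 2.4 w 0.0159
turn units [ 0.    -0.001  0.001] tilt deg [ 0. -0.  0.]
shift units [0.013 0.055 0.014]
```

send_rows([
  [0.02,0.08,0,0.02,-0.02,0.01,1],
])

```text
time: 9.52
ee_pos: [0.5551, -0.0746, 0.1281]
eef_rot: [0.148, 0.989, 0.0, 0.001]
ft_force: [-1.8, -4.1, 0.3]
width: 0.0156
```

```bash
python3 tip.py 0 3 -15
```

```text
t 9.52 tip rack x 0.1 y -0.1 z(cover) -15.4 F rack x -0.5 y -4.4 z 0.3 w 0.0156
turn units [-0.007  0.015 -0.   ] tilt deg [-0.04  0.08 -0.  ]
shift units [0.03  0.103 0.012]
```

send_rows([
  [0.02,0.08,0,0.02,-0.02,0.01,1],
])

```text
time: 9.6
ee_pos: [0.5556, -0.0725, 0.1282]
eef_rot: [0.148, 0.989, 0.001, 0.001]
ft_force: [-0.9, -1.8, -1.8]
width: 0.0156
```

```bash
python3 tip.py 0 3 -15
```

```text
t 9.6 tip rack x 0.1 y 2.1 z(cover) -15.3 F rack x -0.3 y -2.0 z -1.8 w 0.0156
turn units [-0.023  0.035 -0.004] tilt deg [-0.11  0.18 -0.02]
shift units [0.012 0.035 0.011]
```

send_rows([
  [0.02,0.07,0,0,0.02,0,1],
])

```text
time: 9.68
ee_pos: [0.5562, -0.0703, 0.1282]
eef_rot: [0.148, 0.989, 0.001, 0.001]
ft_force: [0.2, -0.3, -1.7]
width: 0.0156
```

```bash
python3 tip.py 0 6 -15
```

```text
t 9.68 tip rack x -0.1 y 4.4 z(cover) -15.3 F rack x 0.2 y -0.2 z -1.7 w 0.0156
turn units [-0.026  0.018 -0.001] tilt deg [-0.13  0.09 -0.01]
shift units [0.021 0.056 0.01 ]
```

send_rows([
  [0.01,0.04,0,-0.03,0.03,0,1],
])

```text
time: 9.77
ee_pos: [0.5568, -0.0683, 0.1283]
eef_rot: [0.148, 0.989, 0.0, -0.0]
ft_force: [0.2, 0.1, -0.9]
width: 0.0158
```

```bash
python3 tip.py 0 6 -15
```

```text
t 9.77 tip rack x -0.2 y 6.3 z(cover) -15.2 F rack x 0.2 y 0.1 z -0.9 w 0.0158
turn units [-0.006 -0.008 -0.004] tilt deg [-0.03 -0.04 -0.02]
shift units [ 0.003 -0.012  0.007]
```

send_rows([
  [0,0,0.2,0,0,0,1],
  [0,0,0.4,0,0,0,1],
  [0,0,0.5,0,0,0,1],
  [0.5,-0.2,0.5,0,0,0,1],
  [0.8,-0.3,0.2,0,0,0,1],
  [0.6,-0.2,0,0,0,0,1],
  [0,0,0,0,0,0,1],
])

```text
time: 10.35
ee_pos: [0.6172, -0.0848, 0.1919]
eef_rot: [0.145, 0.989, 0.003, 0.002]
ft_force: [-1.6, -0.3, -1.1]
width: 0.0154
```

```bash
python3 tip.py 0 -4.7 10
python3 - <<'E'
from h import *
s=r.read_state(); np.save('s6.npy',s,allow_pickle=True)
im=snap('wrist','w6.png'); p=wproj([.552,-.0753,.083],s).astype(int); print(p)
a=im[max(0,p[1]-40):p[1]+70,p[0]-65:p[0]+65]
cv2.imwrite('pics/c11.png',cv2.resize(a,None,fx=5,fy=5,interpolation=cv2.INTER_CUBIC))
E
```

```text
t 10.35 tip rack x 62.6 y 8.6 z(cover) 48.4 F rack x -1.4 y -0.7 z -1.1 w 0.0154
turn units [-0.055  0.052 -0.079] tilt deg [-0.28  0.26 -0.4 ]
shift units [-2.117  0.198 -1.281]
[303 115]
```

View pics/c11.png

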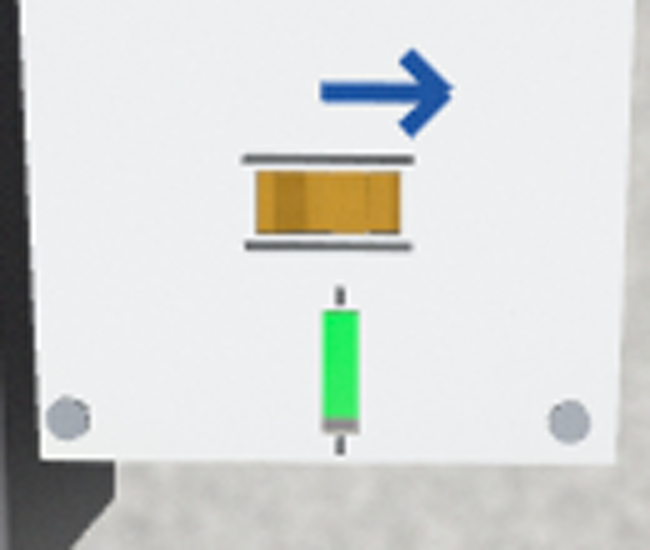

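View pics/w6.png

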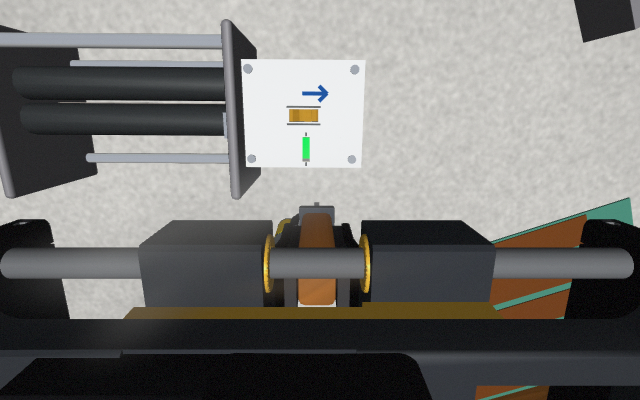

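send_rows([
  [0,0.3,0.6,0,0,0.2,1],
  [-0.2,0.7,0.6,0,0,0.4,1],
  [-0.27,0.9,0.4,0,0,0.45,1],
  [-0.27,0.9,0.1,0,0,0.45,1],
  [-0.27,0.9,0,0,0,0.45,1],
  [-0.27,0.9,0,0,0,0.45,1],
  [-0.27,0.9,0,0,0,0.45,1],
  [-0.27,0.9,0,0,0,0.45,1],
  [-0.27,0.9,0,0,0,0.45,1],
  [-0.27,0.9,0,0,0,0.45,1],
])

```text
time: 11.23
ee_pos: [0.535, 0.1648, 0.2522]
eef_rot: [-0.04, 0.999, 0.003, 0.003]
ft_force: [0.5, 0.8, -1.7]
width: 0.0159
```

send_rows([
  [-0.1,0.8,0,0,0,0.3,1],
  [-0.1,0.8,0,0,0,0.1,1],
  [-0.1,0.5,0,0,0,0,1],
  [0,0,0,0,0,0,1],
])

```text
time: 11.57
ee_pos: [0.5186, 0.2384, 0.2551]
eef_rot: [-0.065, 0.998, 0.005, 0.002]
ft_force: [-0.0, 0.7, -0.8]
width: 0.0156
```

Run:
```python
from h import *
s=r.read_state(); np.save('s7.npy',s,allow_pickle=True); print(s['ee_pos'])
im=snap('wrist','w7.png'); p=wproj([.4498,.228,.055],s); print(p); p=p.astype(int)
x0,y0=p[0]-50,max(0,p[1]-50); print(x0,y0)
cv2.imwrite('pics/c12.png',cv2.resize(im[y0:y0+110,x0:x0+100],None,fx=5,fy=5,interpolation=cv2.INTER_CUBIC))
```

```text
[0.51855423 0.2384166  0.2550544 ]
[313.02128158 110.15715624]
263 60
```

View pics/c12.png

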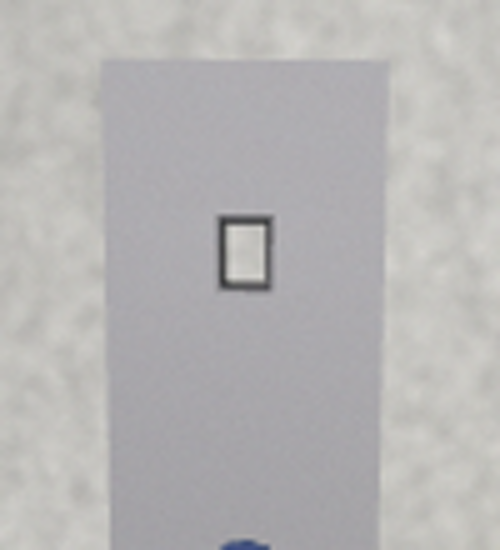

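View pics/w7.png

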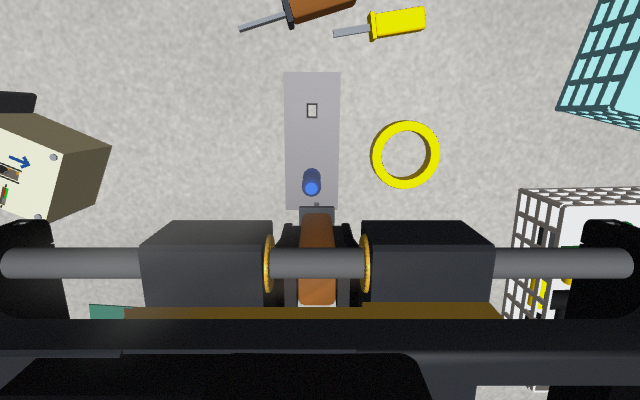

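```bash
python3 - <<'E'
from h import *
s=np.load('s7.npy',allow_pickle=True).item()
q=[wplane(263+u/5,60+v/5,.055,s) for u,v in[(219,215),(273,215),(272,291),(219,291)]]; print(np.round(q,4),np.mean(q,0))
E
cat > ret.py <<'E'
import sys
from h import *
yw=np.radians(7.1); ex=np.array([np.cos(yw),np.sin(yw),0]); ey=np.array([-np.sin(yw),np.cos(yw),0])
H=np.array([float(sys.argv[1]),float(sys.argv[2]),.055]); OFF=np.array([.0027,.0001,.0605]); z=float(sys.argv[3])/1000
s=r.read_state(); A=Rn.from_quat(s['eef_rot']).as_matrix(); d=np.array(s['ee_pos'])+A@OFF-H
print('t',round(s['time'],2),'tip block dx %.1f dy %.1f z(top) %.1f'%(d@ex*1000,d@ey*1000,d[2]*1000),'F',np.round(s['ft_force'],1),'w',round(s['width'],4))
T=np.stack([-ex,ey,[0,0,-1]],1); w=Rn.from_matrix(T@A.T).as_rotvec()
print('turn',np.round(np.degrees(w)/5,3),'shift',np.round((H+[0,0,z]-T@OFF-s['ee_pos'])/.03,3))
E
python3 ret.py .4498 .228 15
```

```text
[[0.4433 0.2205 0.055 ]
 [0.4418 0.2319 0.055 ]
 [0.4575 0.2338 0.055 ]
 [0.459  0.2224 0.055 ]] [0.45042124 0.22713717 0.055     ]
t 11.62 tip block dx 67.4 dy 0.8 z(top) 139.7 F [ 0.2 -0.1 -0.7] w 0.0156
turn [-0.105  0.05  -0.063] shift [-2.219 -0.287 -4.156]
```

send_rows([
  [-0.6,-0.1,0,-0.05,0.03,-0.03,1],
  [-0.8,-0.1,-0.2,-0.05,0.02,-0.03,1],
  [-0.7,-0.1,-0.5,0,0,0,1],
  [-0.1,0,-0.8,0,0,0,1],
  [0,0,-0.8,0,0,0,1],
  [0,0,-0.6,0,0,0,1],
  [0,0,0,0,0,0,1],
])

```text
time: 12.2
ee_pos: [0.4509, 0.2176, 0.1688]
eef_rot: [-0.057, 0.998, -0.0, 0.003]
ft_force: [0.4, -0.1, -0.4]
width: 0.0156
```

```bash
python3 ret.py .4502 .2275 10
```

```text
t 12.2 tip block dx -2.9 dy -9.8 z(top) 53.3 F [ 0.4 -0.1 -0.4] w 0.0156
turn [-0.003  0.061  0.109] shift [ 0.068  0.338 -1.445]
```

send_rows([
  [0.07,0.34,-0.4,0,0.06,0.11,1],
  [0,0,-0.5,0,0,0,1],
  [0,0,-0.3,0,0,0,1],
])

```text
time: 12.45
ee_pos: [0.4551, 0.2248, 0.1361]
eef_rot: [-0.059, 0.998, 0.001, 0.002]
ft_force: [0.2, -0.5, 0.3]
width: 0.0158
```

```bash
python3 ret.py .4502 .2275 3
```

```text
t 12.45 tip block dx 2.1 dy -3.1 z(top) 20.6 F [ 0.2 -0.5  0.3] w 0.0158
turn [-0.022  0.043  0.058] shift [-0.075  0.099 -0.588]
```

send_rows([
  [-0.08,0.1,-0.3,-0.02,0.04,0.06,1],
  [0,0,0,0,0,0,1],
])

```text
time: 12.62
ee_pos: [0.4528, 0.2264, 0.1268]
eef_rot: [-0.061, 0.998, -0.0, -0.0]
ft_force: [-0.3, 1.4, -1.7]
width: 0.0157
```

```bash
python3 ret.py .4502 .2275 -5
```

```text
t 12.62 tip block dx -0.3 dy -1.3 z(top) 11.3 F [-0.3  1.4 -1.7] w 0.0157
turn [ 0.008 -0.005  0.017] shift [ 0.004  0.043 -0.542]
```

send_rows([
  [0,0.05,-0.2,0,0,0.01,1],
])

```text
time: 12.7
ee_pos: [0.4537, 0.2278, 0.1221]
eef_rot: [-0.061, 0.998, 0.0, 0.001]
ft_force: [-0.2, 0.6, -0.5]
width: 0.0159
```

```bash
python3 ret.py .4502 .2275 -5
```

```text
t 12.7 tip block dx 0.9 dy -0.0 z(top) 6.6 F [-0.2  0.6 -0.5] w 0.0159
turn [-0.002  0.016  0.017] shift [-0.028 -0.002 -0.386]
```

send_rows([
  [0,0,-0.2,0,0,0,1],
])

```text
time: 12.78
ee_pos: [0.4539, 0.2281, 0.1163]
eef_rot: [-0.061, 0.998, 0.0, 0.001]
ft_force: [-0.4, 0.5, -0.8]
width: 0.0157
```

```bash
python3 ret.py .4502 .2275 -10
```

```text
t 12.78 tip block dx 1.2 dy 0.3 z(top) 0.8 F [-0.4  0.5 -0.8] w 0.0157
turn [-0.009  0.023  0.014] shift [-0.035 -0.013 -0.359]
```

send_rows([
  [-0.04,-0.01,-0.2,-0.01,0.02,0.01,1],
])

```text
time: 12.87
ee_pos: [0.4533, 0.228, 0.1104]
eef_rot: [-0.062, 0.998, 0.0, 0.001]
ft_force: [-0.1, -0.3, -0.8]
width: 0.0157
```

```bash
python3 ret.py .4502 .2275 -20
```

```text
t 12.87 tip block dx 0.5 dy 0.2 z(top) -5.1 F [-0.1 -0.3 -0.8] w 0.0157
turn [-0.006  0.015  0.007] shift [-0.012 -0.007 -0.497]
```

send_rows([
  [0,0,-0.2,0,0,0,1],
])

```text
time: 12.95
ee_pos: [0.4533, 0.228, 0.1041]
eef_rot: [-0.062, 0.998, 0.0, 0.001]
ft_force: [-0.9, -0.5, -0.5]
width: 0.016
```

```bash
python3 ret.py .4502 .2275 -20
```

```text
t 12.95 tip block dx 0.5 dy 0.3 z(top) -11.4 F [-0.9 -0.5 -0.5] w 0.016
turn [-0.008  0.017  0.004] shift [-0.012 -0.009 -0.287]
```

In the pocket; continue down to the collar's seat (tip −42).

send_rows([
  [-0.01,-0.01,-0.2,-0.01,0.02,0,1],
  [0,0,-0.2,0,0,0,1],
  [0,0,-0.2,0,0,0,1],
])

```text
time: 13.2
ee_pos: [0.453, 0.2277, 0.0844]
eef_rot: [-0.062, 0.998, -0.0, -0.0]
ft_force: [0.1, -0.2, -0.3]
width: 0.0162
```

```bash
python3 ret.py .4502 .2275 -41
```

```text
t 13.2 tip block dx 0.0 dy -0.0 z(top) -31.1 F [ 0.1 -0.2 -0.3] w 0.0162
turn [ 0.001 -0.002  0.003] shift [-0.002  0.    -0.331]
```

send_rows([
  [0,0,-0.2,0,0,0,1],
  [0,0,-0.1,0,0,0,1],
])

```text
time: 13.37
ee_pos: [0.4526, 0.2274, 0.0736]
eef_rot: [-0.062, 0.998, -0.0, -0.001]
ft_force: [-0.6, 0.0, -1.0]
width: 0.0157
```

```bash
python3 ret.py .4502 .2275 -42
```

```text
t 13.37 tip block dx -0.4 dy -0.3 z(top) -41.9 F [-0.6  0.  -1. ] w 0.0157
turn [ 0.009 -0.013  0.005] shift [ 0.01   0.01  -0.004]
```

send_rows([
  [0,0,-0.04,0,0,0,1],
])

```text
time: 13.45
ee_pos: [0.4527, 0.2274, 0.0733]
eef_rot: [-0.062, 0.998, -0.0, -0.001]
ft_force: [-12.8, -6.8, 39.5]
width: 0.0158
```

```bash
python3 ret.py .4502 .2275 -42
```

```text
t 13.45 tip block dx -0.4 dy -0.3 z(top) -42.2 F [-12.8  -6.8  39.5] w 0.0158
turn [ 0.009 -0.018  0.006] shift [0.007 0.011 0.008]
```

send_rows([
  [0,0,0.01,0,0,0,0.5],
  [0,0,0,0,0,0,0],
  [0,0,0,0,0,0,-0.4],
  [0,0,0,0,0,0,-0.4],
  [0,0,0,0,0,0,-0.4],
  [0,0,0,0,0,0,-0.4],
])

```text
time: 13.95
ee_pos: [0.4534, 0.2277, 0.074]
eef_rot: [-0.062, 0.998, 0.0, -0.0]
ft_force: [0.0, 0.7, 0.7]
width: 0.0471
```

```bash
python3 ret.py .4502 .2275 -42
python3 - <<'E'
from h import *
im=snap('wrist','w8.png')
E
```

```text
t 13.95 tip block dx 0.5 dy -0.1 z(top) -41.5 F [0.  0.7 0.7] w 0.0471
turn [-0.001 -0.003  0.008] shift [-0.018 -0.    -0.016]
```

View pics/w8.png

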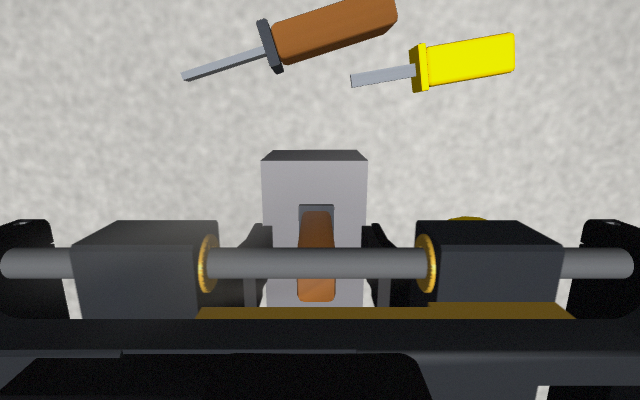

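send_rows([
  [0,0,0.1,0,0,0,-1],
  [0,0,0.3,0,0,0,-1],
  [0,0,0.5,0,0,0,-1],
  [0,0,0.5,0,0,0,-1],
  [0,0,0.7,0,0,0,-1],
  [0,0,0.7,0,0,0,-1],
  [0,0,0.7,0,0,0,-1],
  [0,0,0.7,0,0,0,-1],
  [0,0,0,0,0,0,-1],
])

```text
time: 14.75
ee_pos: [0.452, 0.2264, 0.2099]
eef_rot: [-0.061, 0.998, -0.0, -0.001]
ft_force: [0.6, 0.5, 0.1]
width: 0.0869
```

Run:
```python
from h import *
s=r.read_state(); print(s['ee_pos'])
im=snap('wrist','w9.png'); a=snap('scene','sc9.png'); b=snap('side','s9.png')
cv2.imwrite('pics/c13.png',np.hstack([cv2.resize(a[150:300,330:450],(400,500),interpolation=cv2.INTER_CUBIC),cv2.resize(b[140:260,220:390],(400,500),interpolation=cv2.INTER_CUBIC)]))
a0=cv2.imread('pics/scene0.png'); d=cv2.absdiff(a,a0).max(2); cv2.imwrite('pics/d.png',d)
cv2.imwrite('pics/c14.png',np.hstack([cv2.resize(a0[130:220,200:320],(400,300)),cv2.resize(a[130:220,200:320],(400,300))]))
```

```text
[0.45197895 0.22635071 0.20987075]
```

View pics/c13.png

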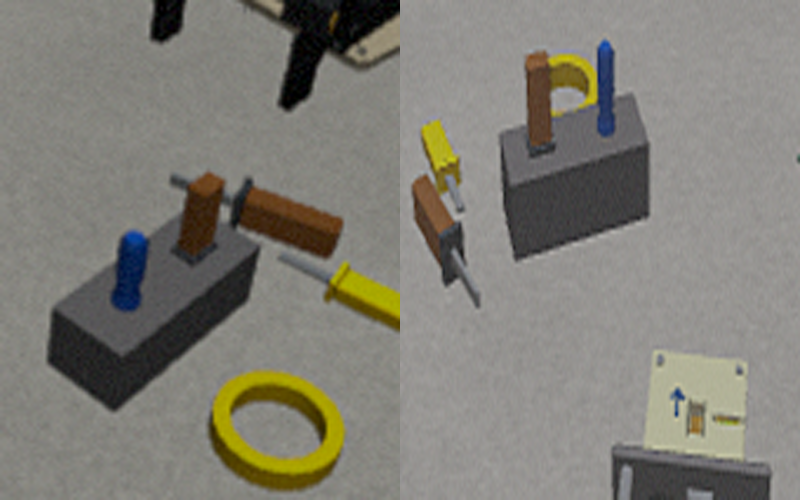

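View pics/w9.png

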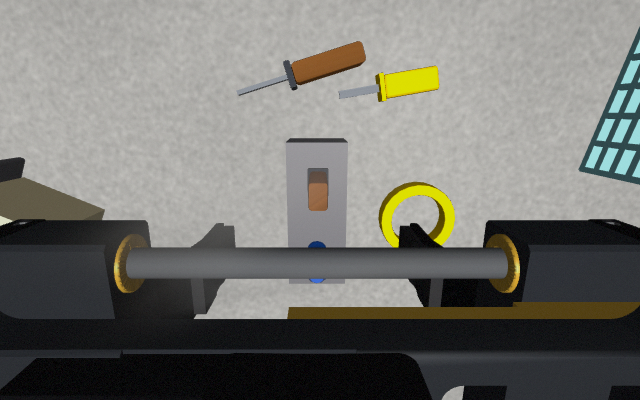

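View pics/c14.png

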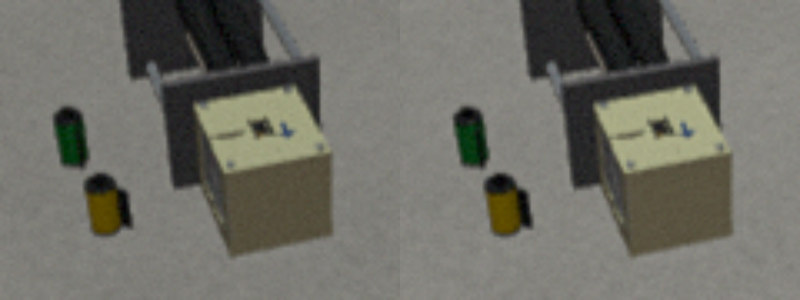

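Run:
```python
from h import *
print(r.close_job()); print(r.read_state()['time'])
```

```text
the job is handed in; nothing more can be done
None
the job is handed in; nothing more can be done
```

I set the roller pressure to green, put the spoon back and handed the job in at about 15 s. No verdict is reported.

- **Spoon:** I took the smaller brown spoon from the tool block's hole0 pocket (scene pixel 390, 213). The larger brown and the yellow look-alikes were left alone.
- **Wheel:** I pushed the star wheel on two teeth. The setting window showed white at first, then yellow after the first push and green after the second. That last wrist picture was taken with the blade lifted clear. I did not look straight down at it again before handing in.
- **Forces on the rack:** the wrist sensor read about 6 N at most between moves while pushing, against the 20 N limit. On the second entry the blade touched the slot's edge lightly, at about 2 N.
- **Return:** the spoon stands upright in the same pocket with its collar on the block, and the gripper is open well above it.
- **Other items:** in the last pictures the driver, cartridges and tape roll look to be where they were. I compared these by eye and did not measure them.

**What did not go as expected:**
- Seating the spoon in the block gave a brief reading of about 40 N on its collar. This was the held spoon on the block, not on the rack, and I eased off at once.
- The two look-alikes stood upright in the first pictures and were lying down by the first wrist view. I had not reached them, so they seem to have toppled by themselves.
- The last side-camera view shows a yellowish strip in the window. I take this to be the neighbouring segment seen at a slant, because the view from above was clearly green.

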